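Snap the sprung dust cap into a herb canister

TASK

The open white canister clamped in the dock has been cleaned and needs its dust cap. Take the cap from the tray by squeezing its two upright spring tabs together, lower it into the canister's mouth, press it down gently against the rubber gasket until it is home and let the tabs spring out under the rim, so that the cap stays locked level with the gasket squeezed when you let go. Leave the other things where they are.

Things in the scene. Friction and masses are not known exactly. Their poses are not given: they have to be found in the camera images.
- canister: The open white canister with the steel dock that clamps it upright; origin on its axis, at bench level. Body 94 mm across; a coaxial white neck ring, 85 mm across, is screwed into its top more or less far, so that the neck's rim stands 124 to 138 mm above the bench. That height is not measured: feel it or see it. Mouth 60 mm across, cap fits at any yaw. The neck bears up to 25 N.
- cap_center (a point): Loose white dust cap (about 65 g) standing upright in the tray; point on its axis (z up), 22 mm above its underside. Round plug 57 mm across, 16 mm deep, foot bevelled 2.5 mm; above it a round flange 80 mm across, 4 mm thick, top face 2 mm below this point. On the flange stand two grey finger tabs facing each other at the cap's +y and -y, tops 24 mm above the flange.
- tab_a (a joint): Travel of the cap's +y finger tab towards the axis, m: 0 free, 0.007 fully squeezed. Tabs are 24 mm wide along the cap's x and 4 mm thick, and 48 mm apart over their outer faces when free, 34 mm squeezed. Spring of each: about 2 N at 0, 10 N at 0.007.
- tab_b (a joint): The same for the -y tab. Each tab carries below the flange a locking lug 12 mm wide, 4 mm thick, sticking out of the plug's side: 67 mm over both lugs when free, 53 mm squeezed; its top face is 10.5 mm below the flange's underside. Only squeezed lugs pass the mouth; being square-edged, they do not snap in by pushing.
- shoulder (a point): Point on the canister's axis, 112 mm above the bench (top of its body). A soft rubber gasket ring, 63 to 77 mm across, stands 8 mm proud of the neck's rim and yields up to 7 mm, pushing back 1.5 N per mm. The mouth's lip is 5 mm thick; under it the ring is 74 mm wide. The lugs clear the lip with the gasket squeezed 2.5 mm (4 N) or more; squeeze it 5 mm before letting go, as the cap springs back.
- plain_lid_center (a point): Bystander in the tray: plain white round lid without tabs, 62 mm across, 13 mm tall; this point is its centre.
- scoop: Bystander: steel spoon lying on the bench between tray and canister.
- canister_b: Bystander: closed white canister, 94 mm across, 136 mm tall, beyond the tray and dock.
- canister_c: Bystander: another such closed canister.
- mortar: Bystander: brass mortar with its pestle, 100 mm across.
- bowl: Bystander: steel bowl, 140 mm across.
- jar: Bystander: small amber glass jar on the right.

How it is judged (in metres and radians):
On the way:
1. the cap is lifted off the tray with both tabs squeezed (height (world z) of cap_center above 0.045 m and value of joint each of tab_a, tab_b above 0.004 m), for 0.2 s.
At the end, for the whole second after the job is handed in: The cap sits level (within 0.06 rad) and centred (within 4 mm) in the canister's mouth, both tabs sprung out (joints under 2 mm) beneath the lip so that the squeezed gasket keeps it tight (more than 2.5 N of contact force on the neck), at rest and let go (contact force between cap and neck above 2.5 N and value of joint each of tab_a, tab_b below 0.002 m and horizontal distance between cap_center and shoulder below 0.004 m and height (world z) of cap_center above 0.115 m and angle between cap_center's own z axis and vertical below 0.06 rad and linear speed of cap below 0.01 m/s); the robot touches nothing.
It fails at once if the cap is pressed on the canister's neck with more than 25 N (contact force between cap and neck above 25 N or contact force between cap and canister above 25 N).
It fails at once if a bystander is pushed more than 30 mm (distance of any of plain_lid_center, scoop, canister_b, canister_c, mortar, bowl, jar from where it was at the start of the episode above 0.03 m).
It also fails if it takes over 48 s, if anything falls off the work surface, if the arm or the gripper's body presses on something with over 40 N, if the wrist force passes 120 N, or if a joint passes its speed limit or range.

ROBOT

A 6-joint arm with a two-finger parallel gripper is mounted at the origin on the work surface. World frame = base frame: x ahead of the robot, y to its left, z up, the work surface at z = 0. Lengths are in m, angles in degrees, forces in N, time in s.
With the tool pointing down it reaches from about 0.35 to 0.875 m from the base axis. Payload 4.2 kg.
Tool frame: the origin (TCP) lies on the front face of the gripper's body, between the roots of the fingers; the fingertips stand 70 mm ahead of it and the grasp point (between the pads) lies 51 mm ahead of it; x points along the fingers, y is the direction in which the jaws open and shut, and the axes are right-handed (so a half turn about x gives the same grasp; the last joint's range is limited). The gripper opens to 87 mm and grips with 3 to 60 N. Pads are 19 mm wide; open, the fingers measure 117 mm over their backs; the gripper's body (75 mm by 190 mm) begins 51 mm behind the grasp point.
Start: joints at [88.098, 22.042, 0.453, 0, -68.411, -14.817], TCP at [0.18, 0.599, 0.292] pointing down, gripper open.
Joint ranges: [-179.83, 179.83], [-69.29, 118.12], [-61.27, 80.66], [-181.25, 117.63], [-171.15, -9.14], [-177.46, 177.46]. Speed limits (degrees/s): [159.86, 159.86, 180, 180, 180, 180].

INTERFACE

Orientations are given as a 3x3 rotation matrix whose columns are the frame's x, y, z axes.
In Python, from station import r, viewer, spotter gives the robot as it stands.
- The arm moves only by the tool move_arm, never from a script. Its argument "series" is a list that holds one entry, the list of rows, each a list of 7 numbers: the turn, a rotation vector about the world's x, y, z scaled (see below), then the shift along the world's x, y, z scaled (see below), then the opening, from 0 (shut) to 1 (fully open). A call has 1 to 20 rows; each row shifts and turns the pose as measured when the row begins; what a row does not reach is not made up. The controller multiplies each number of a shift by 60 mm and each number of a turn by 8 degrees. A row lasts 1/8 s, in which the tool goes at most 62.5 mm and 10.7 degrees, less where a joint would pass 70% of its speed; a pose out of reach is approached as far as the arm can. A call with a number of a shift or a turn outside -1 to 1 is refused whole. A call with a gripper value outside its range is refused whole. The fingers move at their own pace and stop on an object; the grip force is fixed at half the most. Time passes only in rows, so rows that do not move let the fingers close. It gives the time, the measured TCP pose, the force and the opening at its end, in the units of the state.
- r.sense(): the state, without advancing time (a new reading comes with each control period).
- viewer.capture(name): name is "scene" or "top" or "wrist"; returns (picture, depth): 384x512x3 uint8, red, green, blue; 384x512 float32, m along the optical axis (not along the pixel's ray), 0 where there is no reading.
- viewer.camera_params(name): a dict with "mtx" (3x3 intrinsics, pixels), "pose" (4x4, takes a point from camera to world coordinates). Camera axes: x right, y down, z forward; pixel columns grow to the right and rows downward; lengths in m; the calibration is good to about 2 mm. A picture is of the moment at which its call begins: read the wrist's pose just before it. camera_params takes no time and is no camera call; for the wrist camera it gives the pose at the moment of the call.
- r.finish_job(): hands the job in, once; it reports no verdict.
Trained networks look in the newest picture that a camera, given by its name, has taken for a name from the list of things; names that differ only in an ending like _2 or _b are one class to them, and where a whole thing is asked for, a point or a joint stands for the part that bears it (a point fixed in the world has none). Each returns a list of dicts, best first, with "conf" (0 to 1); they miss things now and then, are a little off and sometimes report something else, mostly with a low value. They report only what shows in the picture. A call takes as long as a camera call.
- spotter.find_in(camera, name): "centre" ([column, row] in pixels, amid what is visible of it).
- spotter.trace(camera, name): "mask" (384x512 bool, what is visible of it) and "centre" ([column, row] in pixels, amid what is visible of it).
The state is a dict: "time_s": time; "joints": joint angles; "joint_velocities": joint speeds; "effort": joint torques, N m; "tcp_pos": TCP position; "ee_rot": TCP orientation; "wrist_force": force on the tool from outside, world axes, zero at the start; "moment": the same for the moment, N m; "gripper_width": opening from 0.0 (shut) to 1.0 (fully open).
Only numpy, scipy, OpenCV 4.12 (cv2) and the standard library are available. Lean on these libraries where they do the work, as an engineer would, in place of code of your own. Each camera call takes 0.05 s, during which the arm holds its last target.

## Working session

There is one attempt and no reset: what is moved stays moved. The work goes in short steps, Python scripts to look and compute and a tool call to move; the robot and the scene stay as the last step left them, time stands still between calls to the robot, and variables do not carry over. Pictures are saved under pics/ and viewed, and the job is handed in when it is done.

Besides the shell and the picture viewer there is one more tool, called by a JSON object that holds its "api" and its "payload", one argument or row to a line. move_arm: Moves the arm, as the interface text tells. Its arguments: {"type":"object","properties":{"series":{"type":"array","items":{"type":"array","items":{"type":"array","items":{"type":"number","minimum":-1,"maximum":1}}}}},"required":["series"]}

```bash
ls; mkdir -p pics; cat > h.py <<'E'
import numpy as np, cv2
from station import r, viewer, spotter
def cap(name,fn):
    p,d=viewer.capture(name); cv2.imwrite('pics/'+fn,p[:,:,::-1]); return p,d,viewer.camera_params(name)
def cloud(d,c):
    K=np.array(c['mtx']);T=np.array(c['pose']);v,u=np.mgrid[:d.shape[0],:d.shape[1]]
    P=np.stack([(u-K[0,2])/K[0,0]*d,(v-K[1,2])/K[1,1]*d,d],-1)
    W=P@T[:3,:3].T+T[:3,3]; W[d<=0]=np.nan; return W
E
python3 - <<'E'
from h import *
for n in ['scene','top','wrist']:
    p,d,c=cap(n,n+'1.png'); np.savez('%s1.npz'%n,p=p,d=d,K=c['mtx'],T=c['pose'])
    W=cloud(d,c)
    for o in ['cap_center','canister','plain_lid_center']:
        for q in spotter.trace(n,o)[:3]:
            m=q['mask']; print(n,o,round(q['conf'],2),np.round(q['centre']),m.sum(),np.round(np.nanmedian(W[m],0),3),np.round(np.nanpercentile(W[m],[2,98],axis=0),3).tolist())
s=r.sense();print(s)
E
```

```text
pics
scene cap_center 0.49 [250. 192.] 205 [ 0.504 -0.153  0.024] [[0.464, -0.188, 0.008], [0.534, -0.124, 0.05]]
scene canister 0.83 [346. 232.] 1122 [0.518 0.263 0.04 ] [[0.435, 0.193, 0.004], [0.545, 0.31, 0.112]]
scene canister 0.79 [299. 263.] 1564 [0.784 0.243 0.098] [[0.72, 0.191, 0.002], [0.803, 0.273, 0.139]]
scene canister 0.63 [182. 206.] 1021 [ 0.787 -0.243  0.098] [[0.732, -0.299, 0.006], [0.81, -0.219, 0.139]]
scene plain_lid_center 0.72 [218. 187.] 132 [ 0.545 -0.295  0.015] [[0.512, -0.327, 0.005], [0.573, -0.272, 0.02]]
top cap_center 0.63 [275. 232.] 401 [ 0.496 -0.161  0.023] [[0.461, -0.196, 0.018], [0.531, -0.126, 0.049]]
top canister 0.95 [169. 148.] 845 [0.745 0.213 0.134] [[0.71, 0.18, 0.012], [0.79, 0.262, 0.14]]
top canister 0.75 [309. 151.] 820 [ 0.75  -0.261  0.135] [[0.715, -0.307, 0.001], [0.802, -0.222, 0.14]]
top canister 0.59 [168. 233.] 1012 [0.478 0.219 0.013] [[0.413, 0.175, 0.002], [0.545, 0.286, 0.113]]
top plain_lid_center 0.67 [318. 218.] 216 [ 0.541 -0.301  0.017] [[0.516, -0.327, 0.01], [0.566, -0.273, 0.02]]
{'time_s': 0.6, 'joints': array([ 8.80989032e+01,  2.20422264e+01,  4.53743217e-01, -1.98887619e-04,
       -6.84115517e+01, -1.48169350e+01]), 'joint_velocities': array([-0.0378074 , -0.17449849, -0.04955459,  0.12278175, -0.04994068,
       -0.11448907]), 'effort': array([-1.52487378e-04, -3.90209913e+01,  1.87534744e+01,  4.22246620e+00,
        1.53416541e-02, -2.44550313e-05]), 'tcp_pos': array([0.17975559, 0.598578  , 0.29225144]), 'ee_rot': array([[-3.24616600e-06, -2.87663168e-01, -9.57731644e-01],
       [-5.01617584e-07, -9.57731644e-01,  2.87663168e-01],
       [-1.00000000e+00,  1.41421743e-06,  2.96465900e-06]]), 'wrist_force': array([ 0.113464  , -0.20705845,  0.54319596]), 'moment': array([-0.00558202,  0.03975448, -0.01762536]), 'gripper_width': 1.0012408016628964}
```

View pics/scene1.png

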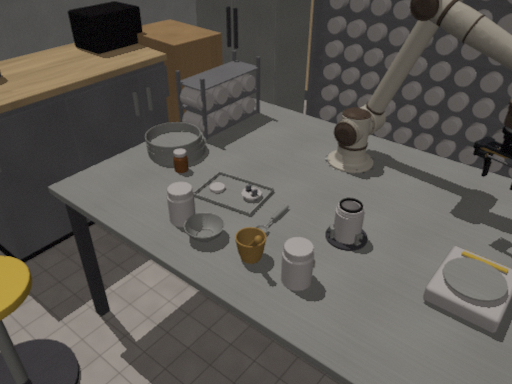

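View pics/top1.png

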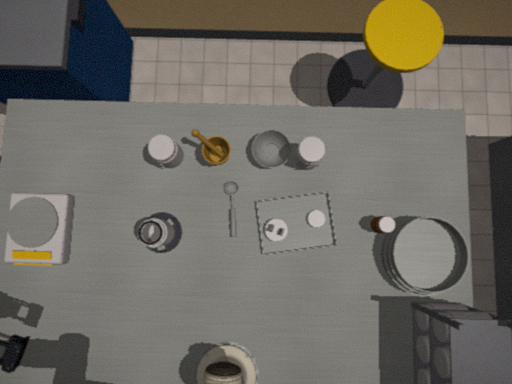

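View pics/wrist1.png

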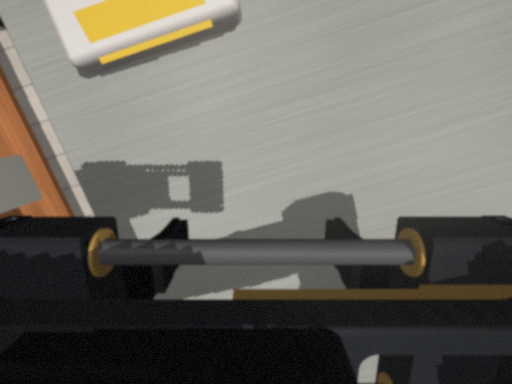

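The scene view shows the cap in the tray at about (250,192) and the open canister at (347,225). The top view shows the cap at (275,230) and the canister's neck at (152,233). Next I'll measure both from the depth images.

```bash
python3 - <<'E'
import numpy as np,cv2
from h import cloud
for n in ['top','scene']:
    z=np.load(n+'1.npz');W=cloud(z['d'],{'mtx':z['K'],'pose':z['T']});p=z['p']
    print(n, 'cam', np.round(z['T'][:3,3],3), z['K'][0,0])
    # cap
    near=(np.hypot(W[...,0]-.5,W[...,1]+.155)<.06)
    m=near&(W[...,2]>.036)
    print('tab pts',m.sum());
    v,u=np.nonzero(m)
    print([(a,b,*np.round(W[b,a],3).tolist()) for a,b in zip(u,v)][:70])
    m=near&(W[...,2]>.019)&(W[...,2]<.032); print('flange',m.sum(),np.round(np.nanmedian(W[m],0),4),np.round(np.nanpercentile(W[m],[1,99],axis=0),3).tolist())
    near=(np.hypot(W[...,0]-.49,W[...,1]-.245)<.09)
    m=near&(W[...,2]>.118); print('neck',m.sum(),np.round(np.nanpercentile(W[m],[2,50,98],axis=0),3).tolist())
    print(np.histogram(W[m][:,2],bins=np.arange(.118,.155,.002)))
z=np.load('top1.npz');p=z['p'][:,:,::-1]
a=cv2.resize(p[205:260,245:345],None,fx=7,fy=7,interpolation=cv2.INTER_CUBIC)
cv2.imwrite('pics/c1.png',a)
a=cv2.resize(p[205:260,120:200],None,fx=7,fy=7,interpolation=cv2.INTER_CUBIC)
cv2.imwrite('pics/c2.png',a)
E
```

```text
top cam [ 0.491 -0.095  1.284] 358.7680868056896
tab pts 38
[(np.int64(271), np.int64(225), 0.512, -0.142, 0.05), (np.int64(272), np.int64(225), 0.512, -0.145, 0.047), (np.int64(273), np.int64(225), 0.512, -0.149, 0.046), (np.int64(271), np.int64(226), 0.508, -0.142, 0.048), (np.int64(272), np.int64(226), 0.508, -0.145, 0.048), (np.int64(273), np.int64(226), 0.508, -0.149, 0.046), (np.int64(270), np.int64(227), 0.505, -0.139, 0.043), (np.int64(271), np.int64(227), 0.505, -0.142, 0.046), (np.int64(272), np.int64(227), 0.505, -0.145, 0.042), (np.int64(270), np.int64(228), 0.501, -0.139, 0.043), (np.int64(271), np.int64(228), 0.501, -0.142, 0.041), (np.int64(272), np.int64(228), 0.502, -0.145, 0.047), (np.int64(282), np.int64(228), 0.502, -0.18, 0.048), (np.int64(270), np.int64(229), 0.498, -0.138, 0.049), (np.int64(271), np.int64(229), 0.498, -0.142, 0.046), (np.int64(272), np.int64(229), 0.498, -0.145, 0.046), (np.int64(282), np.int64(229), 0.499, -0.18, 0.044), (np.int64(283), np.int64(229), 0.499, -0.183, 0.049), (np.int64(284), np.int64(229), 0.499, -0.187, 0.045), (np.int64(269), 
[... 3216 characters left out ...]
0.514, -0.137, 0.047), (np.int64(254), np.int64(191), 0.504, -0.14, 0.041), (np.int64(255), np.int64(191), 0.497, -0.141, 0.037), (np.int64(256), np.int64(191), 0.496, -0.137, 0.037), (np.int64(251), np.int64(192), 0.521, -0.141, 0.044), (np.int64(252), np.int64(192), 0.511, -0.145, 0.037)]
flange 156 [ 0.5052 -0.1579  0.0239] [[0.462, -0.198, 0.019], [0.538, -0.12, 0.031]]
neck 324 [[0.442, 0.209, 0.119], [0.495, 0.248, 0.133], [0.521, 0.285, 0.142]]
(array([20, 18, 18, 17, 23, 23, 34, 27, 33, 41, 36, 28,  5,  1,  0,  0,  0,
        0]), array([0.118, 0.12 , 0.122, 0.124, 0.126, 0.128, 0.13 , 0.132, 0.134,
       0.136, 0.138, 0.14 , 0.142, 0.144, 0.146, 0.148, 0.15 , 0.152,
       0.154]))
```

View pics/c1.png

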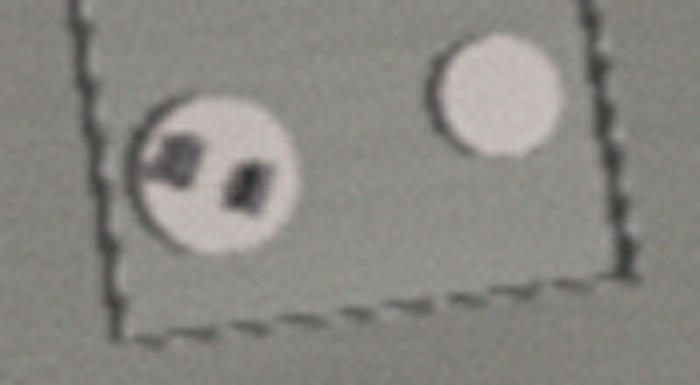

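View pics/c2.png

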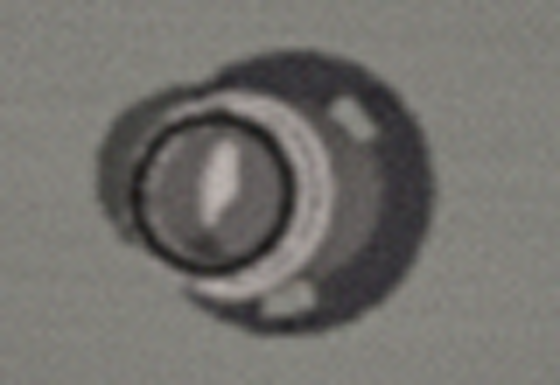

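```bash
python3 - <<'E'
from h import *
s=r.sense();c=viewer.camera_params('wrist');T=np.array(c['pose'])
R=s['ee_rot'];print('cam pos in tool',R.T@(T[:3,3]-s['tcp_pos']));print('cam axes in tool\n',np.round(R.T@T[:3,:3],3));print(c['mtx'])
# wrist shows what z
z=np.load('wrist1.npz'); print(np.round(z['d'][::60,::80],3))
# combined circle fit on gasket: dark ring in top view
z=np.load('top1.npz');W=cloud(z['d'],{'mtx':z['K'],'pose':z['T']})
print(np.round(W[222:245:2,138:168:2,2]*1000))
E
```

```text
cam pos in tool [-0.09312768  0.00086811 -0.06899318]
cam axes in tool
 [[ 0.    -0.25   0.968]
 [ 1.    -0.    -0.   ]
 [ 0.     0.968  0.25 ]]
[[272.5908705    0.         256.31134183]
 [  0.         272.5908705  193.78335051]
 [  0.           0.           1.        ]]
[[0.336 0.281 0.277 0.335 0.336 0.335 0.337]
 [1.04  0.299 0.352 0.353 0.353 0.352 0.352]
 [0.941 0.371 0.37  0.372 0.371 0.372 0.372]
 [0.864 0.391 0.392 0.392 0.392 0.391 0.393]
 [0.075 0.074 0.085 0.085 0.085 0.084 0.075]
 [0.066 0.067 0.067 0.068 0.067 0.069 0.067]
 [0.051 0.051 0.052 0.    0.051 0.093 0.084]]
[[  1.  -3.  -1. 131. 138. 140. 140. 138. 138. 141. 131. 125. 112. 101.
   71.]
 [  2.   1. 138. 142. 130.  56.  35.  16.  10. 132. 139. 132. 128. 108.
   95.]
 [ -7. 130. 139. 131.  62.  40.  20.  13.   6.  16.  13. 140. 131. 116.
  105.]
 [ -3. 138. 133.  89.  55.  29.  14.   9.  13.  13.  14. 141. 136. 121.
  114.]
 [130. 139. 126.  67.  48.  21.   9.   9.  15.  13.  16. 140. 142. 132.
  113.]
 [131. 142. 109.  65.  48.  19.  17.  12.  12.   8.  nan  12. 137. 131.
  114.]
 [135. 136. 104.  67.  47.  21.  14.  11.  11.  12.  14. 137. 137. 124.
  112.]
 [ -1. 142. 131.  88.  48.  23.  13.  14.  12.  13.  15. 139. 132. 126.
  110.]
 [  0. 137. 139.  97.  54.  38.  12.  18.   8.  16.  12. 139. 131. 116.
  107.]
 [ -1. 131. 138. 139.  95.  51.  28.  16.  17. 132. 137. 133. 123. 110.
   92.]
 [  0.  -1. 134. 138. 134. 139. 133. 136. 141. 142. 133. 125. 108.  96.
   65.]
 [ -1.  -0.  -2.  -2. 129. 138. 140. 136. 134. 128. 119. 115.  88.  55.
   21.]]
```

{"api": "move_arm", "payload": {
  "series": [
    [[0,0,0,0.55,-0.8,0,1],[0,0,0,0.55,-0.8,0,1],[0,0,0,0.55,-0.8,0,1],[0,0,0,0.55,-0.8,0,1],[0,0,0,0.55,-0.8,0,1],[0,0,0,0.55,-0.8,0,1],[0,0,0,0.55,-0.8,0,1],[0,0,0,0,0,0,1]]
  ]
}}

```text
time_s: 1.6
tcp_pos: [0.4154, 0.2524, 0.293]
ee_rot: [[0.004, -0.285, -0.959], [0.003, -0.959, 0.285], [-1.0, -0.004, -0.002]]
wrist_force: [-0.0, 0.2, 0.1]
gripper_width: 1.0
```

```bash
cat >> h.py <<'E'
def ringfit(W,zlo,zhi,c0,rad):
    m=(W[...,2]>zlo)&(W[...,2]<zhi)&(np.hypot(W[...,0]-c0[0],W[...,1]-c0[1])<rad)
    return W[m]
def circ(P):
    A=np.c_[2*P[:,:2],np.ones(len(P))];b=(P[:,:2]**2).sum(1);x=np.linalg.lstsq(A,b,rcond=None)[0];return x[:2],np.sqrt(x[2]+x[0]**2+x[1]**2)
E
python3 - <<'E'
from h import *
p,d,c=cap('wrist','w2.png');W=cloud(d,c);np.savez('w2.npz',p=p,d=d,K=c['mtx'],T=c['pose'])
print(r.sense()['tcp_pos'])
m=(W[...,2]>.1)&(W[...,2]<.16)
print(np.histogram(W[m][:,2],bins=np.arange(.1,.16,.002)))
E
```

```text
[0.41486398 0.25375429 0.29308068]
(array([   0,    0,    0,    0,    0,  137,  263,   11,    0,    0,    6,
          3,    0,    0,   36,  666,  653,   64,   92, 1016,  914,    8,
          0,    0,    0,    0,    0,    0,    0]), array([0.1  , 0.102, 0.104, 0.106, 0.108, 0.11 , 0.112, 0.114, 0.116,
       0.118, 0.12 , 0.122, 0.124, 0.126, 0.128, 0.13 , 0.132, 0.134,
       0.136, 0.138, 0.14 , 0.142, 0.144, 0.146, 0.148, 0.15 , 0.152,
       0.154, 0.156, 0.158]))
```

View pics/w2.png

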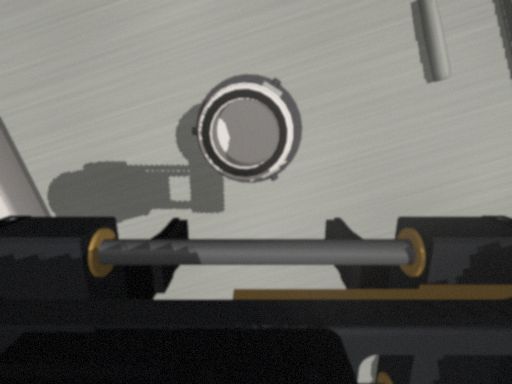

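The wrist view shows the open mouth ringed by the black gasket, centred near (247,130). The rim is at about 132 mm and the gasket's top at about 140 mm, 8 mm apart as specified.

```bash
python3 - <<'E'
from h import *
z=np.load('w2.npz');W=cloud(z['d'],{'mtx':z['K'],'pose':z['T']})
G=ringfit(W,.1365,.145,(.485,.245),.06); Rm=ringfit(W,.129,.1345,(.485,.245),.06)
print('gasket z',np.median(G[:,2]),'rim z',np.median(Rm[:,2]))
for P,nm in((G,'gasket'),(Rm,'rim')):
    c,rr=circ(P);print(nm,c,rr)
    c=cv2.minEnclosingCircle(P[:,:2].astype(np.float32));print('enc',c)
    cc=np.median(P[:,:2],0)
    # outer/inner edges by angle
    c0=np.array(circ(P)[0]);dd=P[:,:2]-c0;a=np.arctan2(dd[:,1],dd[:,0]);rad=np.hypot(*dd.T)
    E=[];I=[]
    for k in np.linspace(-np.pi,np.pi,37)[:-1]:
        s=(a>=k)&(a<k+np.pi/18)
        if s.sum()>5:
            o=P[s][np.argsort(rad[s])];E.append(o[-2]);I.append(o[1])
    print('outer',circ(np.array(E)),'inner',circ(np.array(I)))
E
```

```text
gasket z 0.13992258561136278 rim z 0.1319779801242652
gasket [0.476012   0.24659671] 0.0346151445432044
enc ((0.4758458733558655, 0.2466171234846115), 0.038494158536195755)
outer (array([0.47598481, 0.24664794]), np.float64(0.03790346255046467)) inner (array([0.47596065, 0.246693  ]), np.float64(0.0313212754237383))
rim [0.47625241 0.24624705] 0.03731066555833253
enc ((0.4758187532424927, 0.2468477040529251), 0.04258377104997635)
outer (array([0.47604345, 0.246653  ]), np.float64(0.041924907135490554)) inner (array([0.47599643, 0.24671377]), np.float64(0.02994978572442838))
```

{"api": "move_arm", "payload": {
  "series": [
    [[0,0,0,0.04,-0.95,0,1],[0,0,0,0.04,-0.95,0,1],[0,0,0,0.04,-0.95,0,1],[0,0,0,0.04,-0.95,-0.3,1],[0,0,0,0.04,-0.95,-0.3,1],[0,0,-0.2,0.04,-0.95,-0.3,1],[0,0,-0.2,0.04,-0.95,-0.3,1],[0,0,0,0,0,0,1]]
  ]
}}

```text
time_s: 2.65
tcp_pos: [0.4332, -0.1471, 0.2214]
ee_rot: [[0.014, -0.32, -0.947], [0.007, -0.947, 0.32], [-1.0, -0.011, -0.011]]
wrist_force: [0.4, 0.3, -0.4]
gripper_width: 0.999
```

```bash
python3 - <<'E'
from h import *
p,d,c=cap('wrist','w3.png');W=cloud(d,c);np.savez('w3.npz',p=p,d=d,K=c['mtx'],T=c['pose'])
s=r.sense();print(s['tcp_pos'],s['ee_rot'])
P=ringfit(W,.005,.06,(.497,-.161),.05)
print(np.histogram(P[:,2],bins=np.arange(.004,.06,.002)))
F=P[(P[:,2]>.02)&(P[:,2]<.029)]; print('flange z',np.median(F[:,2]))
c0=np.array([.497,-.161])
for _ in range(3):
    dd=F[:,:2]-c0;a=np.arctan2(dd[:,1],dd[:,0]);rad=np.hypot(*dd.T);E=[]
    for k in np.linspace(-np.pi,np.pi,37)[:-1]:
        q=(a>=k)&(a<k+np.pi/18)
        if q.sum()>5: E.append(F[q][np.argsort(rad[q])][-2])
    c0,rr=circ(np.array(E)); print('flange circle',c0,rr,len(E))
Tt=P[P[:,2]>.042]; print('tab z',np.median(Tt[:,2]),len(Tt))
lab=((Tt[:,:2]-c0)@np.array([.35,.94])>0)
for L in(True,False):
    q=Tt[lab==L][:,:2].astype(np.float32); print(L,len(q),q.mean(0),cv2.minAreaRect(q*1000))
m=Tt[lab][:,:2].mean(0)-Tt[~lab][:,:2].mean(0);print('sep',np.hypot(*m),'ang from y to x',np.degrees(np.arctan2(m[0],m[1])), 'mid',(Tt[lab][:,:2].mean(0)+Tt[~lab][:,:2].mean(0))/2)
y=s['ee_rot'][:,1];print('jaw ang',np.degrees(np.arctan2(-y[0],-y[1])))
E
```

```text
[ 0.43384081 -0.14574859  0.2222585 ] [[ 0.01596755 -0.31759943 -0.94809052]
 [ 0.00709696 -0.94815152  0.31773939]
 [-0.99984732 -0.01180209 -0.01288567]]
(array([ 492,   37,    0,    0,    0,    0,    0,    0,    3,  869, 3083,
        154,    1,    0,    0,    0,    0,    0,    1,   12,    2,  141,
        340,    8,    0,    0,    0]), array([0.004, 0.006, 0.008, 0.01 , 0.012, 0.014, 0.016, 0.018, 0.02 ,
       0.022, 0.024, 0.026, 0.028, 0.03 , 0.032, 0.034, 0.036, 0.038,
       0.04 , 0.042, 0.044, 0.046, 0.048, 0.05 , 0.052, 0.054, 0.056,
       0.058]))
flange z 0.024602574440424546
flange circle [ 0.49661407 -0.15880085] 0.03939424361910936 36
flange circle [ 0.49659294 -0.1588351 ] 0.0393818641501183 36
flange circle [ 0.49659294 -0.1588351 ] 0.0393818641501183 36
tab z 0.04834972816422878 503
True 253 [ 0.5030018  -0.14052662] ((502.81207275390625, -140.2889404296875), (8.808418273925781, 23.534330368041992), 70.34976959228516)
False 250 [ 0.49055713 -0.17757758] ((490.2416076660156, -177.77557373046875), (8.960868835449219, 23.472009658813477), 71.9872055053711)
sep 0.03908512857837694 ang from y to x 18.566446806557355 mid [ 0.49677957 -0.15905208]
jaw ang 18.519147313085437
```

View pics/w3.png

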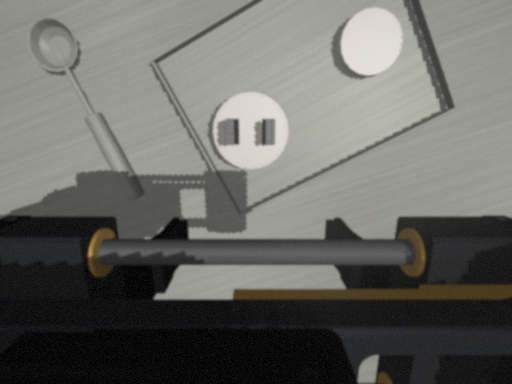

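The wrist view shows the cap at (250,130), its tabs in line with the jaws, and the tray wall close on the left at about x=195. I'll approach with the jaws partly closed so they clear the wall.

{"api": "move_arm", "payload": {
  "series": [
    [[-0.05,0.11,0,0.35,-0.07,-0.2,0.68],[0,0,0,0.35,-0.07,-0.3,0.68],[0,0,0,0.35,-0.08,-0.4,0.68],[0,0,0,0,0,-0.3,0.68],[0,0,0,0,0,0,0.68]]
  ]
}}

```text
time_s: 3.32
tcp_pos: [0.5038, -0.1495, 0.1522]
ee_rot: [[0.01, -0.302, -0.953], [-0.0, -0.953, 0.302], [-1.0, -0.003, -0.01]]
wrist_force: [-0.7, 0.6, 0.4]
gripper_width: 0.686
```

```bash
python3 - <<'E'
from h import *
s=r.sense();print(s['time_s'],s['tcp_pos'],s['ee_rot'],s['gripper_width'],s['wrist_force'])
y=s['ee_rot'][:,1];print('jaw ang',np.degrees(np.arctan2(-y[0],-y[1])))
z=np.load('w3.npz');W=cloud(z['d'],{'mtx':z['K'],'pose':z['T']})
j=np.array([.3184,.948]);D=W[...,:2]-np.array([.4967,-.1589]);al=D@j;pe=D@np.array([.948,-.3184])
m=(abs(pe)<20e-3)&(al>.03)&(al<.075)
for k in np.arange(.03,.075,.003):
    q=m&(al>=k)&(al<k+.003);print(round(k,3),np.round(np.nanpercentile(W[q][:,2],[5,50,98]),3) if q.sum() else None)
E
```

```text
3.325 [ 0.50383018 -0.1494598   0.15218508] [[ 1.00691243e-02 -3.01545721e-01 -9.53398548e-01]
 [-1.39091911e-04 -9.53447296e-01  3.01559670e-01]
 [-9.99949295e-01 -2.90383176e-03 -9.64232186e-03]] 0.6855521781973084 [-0.73547685  0.58917632  0.40094934]
jaw ang 17.55054278581907
0.03 [0.023 0.025 0.026]
0.033 [0.023 0.025 0.027]
0.036 [0.015 0.025 0.027]
0.039 [0.004 0.005 0.024]
0.042 [0.004 0.005 0.006]
0.045 [0.003 0.005 0.006]
0.048 [0.003 0.004 0.006]
0.051 [0.004 0.005 0.017]
0.054 [0.004 0.005 0.018]
0.057 [0.004 0.005 0.018]
0.06 [0.001 0.005 0.018]
0.063 [0.001 0.005 0.018]
0.066 [0.001 0.004 0.018]
0.069 [0.001 0.002 0.018]
0.072 [0.    0.002 0.017]
```

{"api": "move_arm", "payload": {
  "series": [
    [[0,0.07,-0.12,-0.12,-0.15,-0.25,0.68],[0,0,0,0,0,0,0.68],[0,0,0,0,0,0,0.68]]
  ]
}}

```text
time_s: 3.7
tcp_pos: [0.4975, -0.157, 0.1386]
ee_rot: [[0.004, -0.315, -0.949], [-0.001, -0.949, 0.315], [-1.0, -0.001, -0.004]]
wrist_force: [0.3, -0.2, 0.6]
gripper_width: 0.679
```

```bash
cat > st.py <<'E'
from h import *
def st(tx,ty,ja=18.55):
    s=r.sense();R=s['ee_rot'];x=R[:,0];t=s['tcp_pos'];y=R[:,1];j=np.degrees(np.arctan2(-y[0],-y[1]))
    g=t+.051*x
    print('t',s['time_s'],'tcp',np.round(t,4),'grasp',np.round(g,4),'tiltdeg wx,wy',np.round(np.degrees([-x[1],x[0]]),2),'turn units',np.round(np.degrees([-x[1],x[0]])/8,3),'jaw',round(j,2),'dz units',round((j-ja)/8,3),'w',round(float(s['gripper_width']),3),'F',np.round(s['wrist_force'],2),'M',np.round(s['moment'],2))
    print('to go mm',np.round((np.array([tx,ty])-g[:2])*1000,1),'units',np.round((np.array([tx,ty])-g[:2])/.06,3))
E
python3 -c "
from st import *
st(.4967,-.1589)"
```

```text
t 3.7 tcp [ 0.4975 -0.157   0.1386] grasp [ 0.4977 -0.157   0.0876] tiltdeg wx,wy [0.03 0.22] turn units [0.004 0.028] jaw 18.34 dz units -0.026 w 0.679 F [ 0.28 -0.23  0.59] M [ 0.03 -0.02  0.01]
to go mm [-1.  -1.9] units [-0.017 -0.032]
```

{"api": "move_arm", "payload": {
  "series": [
    [[0,0.03,-0.03,-0.02,-0.03,-0.25,0.68],[0,0,0,0,0,-0.2,0.68],[0,0,0,0,0,-0.15,0.68],[0,0,0,0,0,0,0.68]]
  ]
}}

```text
time_s: 4.2
tcp_pos: [0.4959, -0.1592, 0.1003]
ee_rot: [[-0.0, -0.32, -0.948], [-0.001, -0.948, 0.32], [-1.0, 0.001, 0.0]]
wrist_force: [-0.8, 0.7, 0.8]
gripper_width: 0.679
```

```bash
python3 -c "
from st import *
st(.4967,-.1589)"
```

```text
t 4.2 tcp [ 0.4959 -0.1592  0.1003] grasp [ 0.4959 -0.1592  0.0493] tiltdeg wx,wy [ 0.03 -0.02] turn units [ 0.004 -0.002] jaw 18.64 dz units 0.012 w 0.679 F [-0.75  0.66  0.78] M [ 0.05 -0.    0.04]
to go mm [0.8 0.3] units [0.013 0.006]
```

{"api": "move_arm", "payload": {
  "series": [
    [[0,0,0.01,0.015,0.005,-0.055,0.68],[0,0,0,0,0,0,0.3],[0,0,0,0,0,0,0.3],[0,0,0,0,0,0,0.3],[0,0,0,0,0,0,0.3],[0,0,0,0,0,0,0.3]]
  ]
}}

```text
time_s: 4.95
tcp_pos: [0.4976, -0.1589, 0.0976]
ee_rot: [[0.002, -0.318, -0.948], [-0.001, -0.948, 0.318], [-1.0, 0.0, -0.002]]
wrist_force: [-0.4, -0.5, -0.8]
gripper_width: 0.369
```

```bash
python3 -c "
from st import *
st(.4967,-.1589)
p,d,c=cap('wrist','w4.png')"
```

```text
t 4.95 tcp [ 0.4976 -0.1589  0.0976] grasp [ 0.4976 -0.1589  0.0466] tiltdeg wx,wy [0.04 0.09] turn units [0.005 0.012] jaw 18.54 dz units -0.002 w 0.369 F [-0.44 -0.53 -0.83] M [ 0.04  0.01 -0.04]
to go mm [-0.9  0. ] units [-0.016  0.   ]
```

View pics/w4.png

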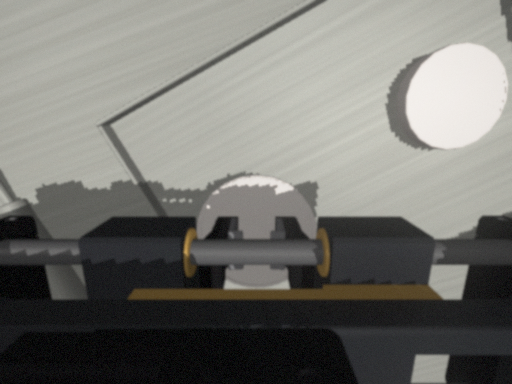

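{"api": "move_arm", "payload": {
  "series": [
    [[0,0,0,0,0,0.15,0.3],[0,0,0,0,0,0.4,0.3],[0,0,0,0,0,0.6,0.3],[0,0,0,0,0,0.6,0.3],[0,0,0,0,0,0,0.3],[0,0,0,0,0,0,0.3]]
  ]
}}

```text
time_s: 5.75
tcp_pos: [0.4965, -0.1588, 0.2074]
ee_rot: [[0.001, -0.318, -0.948], [-0.001, -0.948, 0.318], [-1.0, 0.0, -0.001]]
wrist_force: [-0.7, -0.0, -0.0]
gripper_width: 0.37
```

```bash
python3 - <<'E'
from st import *
st(.4967,-.1589)
p,d,c=cap('wrist','w5.png');W=cloud(d,c);np.savez('w5.npz',p=p,d=d,K=c['mtx'],T=c['pose'])
t=r.sense()['tcp_pos'];R=r.sense()['ee_rot']
m=(d>0)&(W[...,2]>t[2]-.12)&(W[...,2]<t[2]-.03)
L=(W-t)@R  # tool frame
q=L[m];print(len(q),np.histogram(q[:,0],bins=np.arange(.03,.12,.004)))
np.save('L5.npy',L)
cap('scene','s5.png')
E
```

```text
t 5.75 tcp [ 0.4965 -0.1588  0.2074] grasp [ 0.4965 -0.1589  0.1564] tiltdeg wx,wy [0.03 0.08] turn units [0.004 0.009] jaw 18.55 dz units -0.0 w 0.37 F [-0.69 -0.   -0.03] M [0.02 0.01 0.03]
to go mm [ 0.2 -0. ] units [ 0.003 -0.   ]
7506 (array([  32,   38,  111,  137,  272,  314,  123,  103,   99,   93, 3498,
       2686,    0,    0,    0,    0,    0,    0,    0,    0,    0,    0]), array([0.03 , 0.034, 0.038, 0.042, 0.046, 0.05 , 0.054, 0.058, 0.062,
       0.066, 0.07 , 0.074, 0.078, 0.082, 0.086, 0.09 , 0.094, 0.098,
       0.102, 0.106, 0.11 , 0.114, 0.118]))
```

View pics/w5.png

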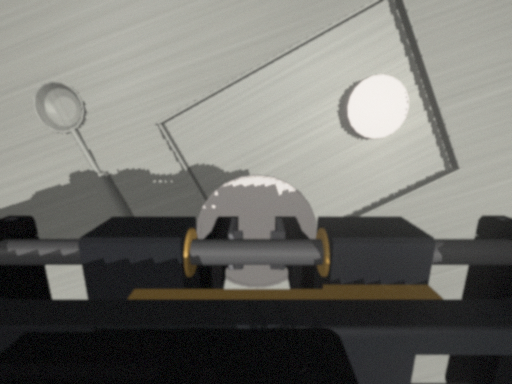

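View pics/s5.png

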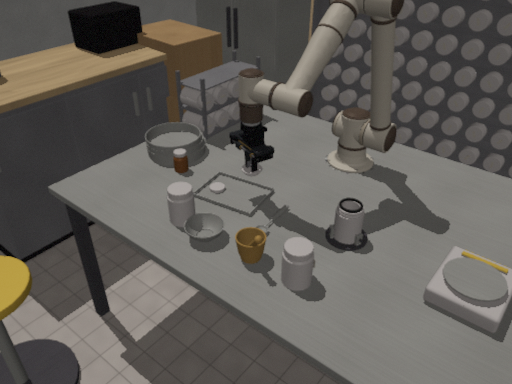

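The wrist view shows the cap held with its flange at (257,230), and the scene view shows it lifted below the gripper at (252,168). Next I'll work out where the cap sits in the tool frame.

```bash
python3 - <<'E'
import numpy as np,cv2
from h import circ
L=np.load('L5.npy')
m=(L[...,0]>.069)&(L[...,0]<.079)
P=L[m]; A=np.c_[P[:,1:],np.ones(len(P))];k=np.linalg.lstsq(A,P[:,0],rcond=None)[0];print('plane x=',k,'tilt deg',np.degrees(k[:2]))
print('z range',P[:,2].min(),P[:,2].max(),'y',P[:,1].min(),P[:,1].max())
Q=P[:,[1,2]]
# outer edge: for angles on the visible front (z negative)
c0=np.array([0,0.])
for _ in range(4):
    dd=Q-c0;a=np.degrees(np.arctan2(dd[:,1],dd[:,0]));rad=np.hypot(*dd.T);E=[]
    for b in range(-175,0,6):
        q=(a>=b)&(a<b+6)
        if q.sum()>5:
            o=np.sort(rad[q])[-2]
            if o>.035: E.append(Q[q][np.argsort(rad[q])[-2]])
    E=np.array(E);c0,rr=circ(E);print(c0,rr,len(E))
from scipy.optimize import least_squares
s=least_squares(lambda c:np.hypot(*(E-c).T)-.0395,c0,loss='soft_l1',f_scale=.0005);print('fixed r',s.x,np.abs(s.fun).max())
E
```

```text
plane x= [ 8.80675368e-05 -2.10371346e-03  7.38486692e-02] tilt deg [ 0.0050459 -0.1205339]
z range -0.03823742681948361 0.04098155345876616 y -0.03843586758189468 0.04005196124687433
[0.00078176 0.0011648 ] 0.03930048851404825 30
[0.00078549 0.00111812] 0.03926578142654123 30
[0.0007846  0.00112268] 0.03926766113037433 30
[0.0007846  0.00112268] 0.03926766113037433 30
fixed r [0.00076535 0.00141805] 0.0003839582338152278
```

{"api": "move_arm", "payload": {
  "series": [
    [[0,0,0,0,0.3,0.45,0.3],[0,0,0,-0.05,0.7,0.45,0.3],[0,0,0,-0.05,0.9,0,0.3],[0,0,0,-0.05,0.9,0,0.3],[0,0,0,-0.05,0.9,0,0.3],[0,0,0,-0.05,0.9,0,0.3],[0,0,0,-0.05,0.9,0,0.3],[0,0,0,-0.02,0.7,0,0.3],[0,0,0,0,0.3,0,0.3],[0,0,0,0,0,0,0.3],[0,0,0,0,0,0,0.3]]
  ]
}}

```text
time_s: 7.22
tcp_pos: [0.4719, 0.2407, 0.2507]
ee_rot: [[-0.021, -0.322, -0.947], [-0.011, -0.947, 0.322], [-1.0, 0.017, 0.016]]
wrist_force: [-0.1, -0.9, -0.2]
gripper_width: 0.374
```

```bash
python3 -c "
from st import *
st(.4774,.2471)"
```

```text
t 7.225 tcp [0.4719 0.2407 0.2507] grasp [0.4708 0.2401 0.1997] tiltdeg wx,wy [ 0.6  -1.19] turn units [ 0.075 -0.149] jaw 18.76 dz units 0.026 w 0.374 F [-0.13 -0.91 -0.23] M [-0.06 -0.05 -0.02]
to go mm [6.6 7. ] units [0.11  0.116]
```

{"api": "move_arm", "payload": {
  "series": [
    [[0.075,-0.15,0.025,0.09,0.105,0,0.3],[0,0,0,0,0,0,0.3],[0,0,0,0,0,0,0.3]]
  ]
}}

```text
time_s: 7.6
tcp_pos: [0.4779, 0.2448, 0.2508]
ee_rot: [[0.001, -0.322, -0.947], [0.0, -0.947, 0.322], [-1.0, -0.001, -0.001]]
wrist_force: [-0.0, 0.4, -0.4]
gripper_width: 0.371
```

```bash
python3 -c "
from st import *
st(.4774,.2471)"
```

```text
t 7.6 tcp [0.4779 0.2448 0.2508] grasp [0.478  0.2448 0.1998] tiltdeg wx,wy [-0.01  0.08] turn units [-0.002  0.01 ] jaw 18.76 dz units 0.026 w 0.371 F [-0.    0.41 -0.36] M [-0.04  0.03 -0.07]
to go mm [-0.6  2.3] units [-0.01   0.039]
```

{"api": "move_arm", "payload": {
  "series": [
    [[0,0.01,0.02,-0.01,0.04,-0.1,0.3],[0,0,0,0,0,-0.1,0.3],[0,0,0,0,0,0,0.3],[0,0,0,0,0,0,0.3]]
  ]
}}

```text
time_s: 8.1
tcp_pos: [0.4772, 0.2469, 0.2378]
ee_rot: [[-0.001, -0.319, -0.948], [-0.0, -0.948, 0.319], [-1.0, 0.0, 0.001]]
wrist_force: [-0.6, -0.7, -0.9]
gripper_width: 0.373
```

```bash
python3 -c "
from st import *
st(.4774,.2471)
p,d,c=cap('wrist','w6.png')
p,d,c=cap('scene','s6.png')
cv2.imwrite('pics/s6c.png',cv2.resize(p[120:260,290:430,::-1],None,fx=4,fy=4,interpolation=cv2.INTER_CUBIC))"
```

```text
t 8.1 tcp [0.4772 0.2469 0.2378] grasp [0.4771 0.2469 0.1868] tiltdeg wx,wy [ 0.   -0.03] turn units [ 0.    -0.004] jaw 18.62 dz units 0.008 w 0.373 F [-0.59 -0.73 -0.94] M [0.   0.05 0.02]
to go mm [0.3 0.2] units [0.004 0.004]
```

View pics/w6.png

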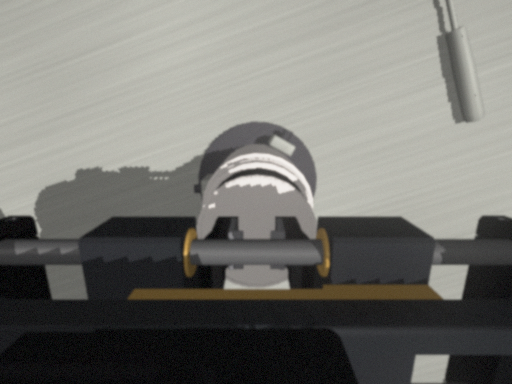

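View pics/s6c.png

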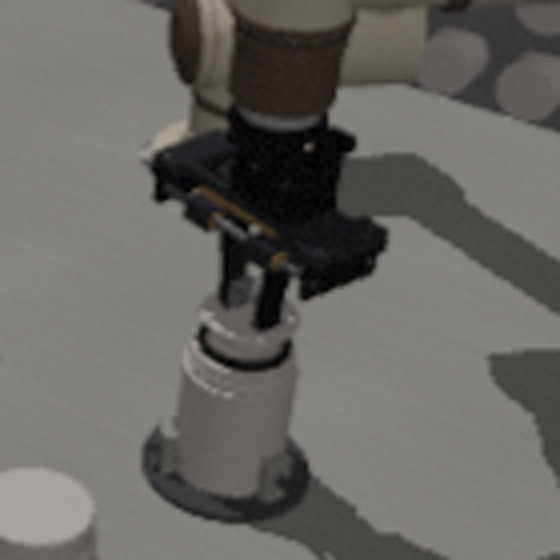

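In both views the cap hangs centred just above the gasket, with the flange at about (257,215) in the wrist view. I'll lower it in small steps and watch the force.

{"api": "move_arm", "payload": {
  "series": [
    [[0,0,0,0.005,0.005,-0.06,0.3],[0,0,0,0,0,-0.06,0.3],[0,0,0,0,0,0,0.3],[0,0,0,0,0,-0.04,0.3],[0,0,0,0,0,0,0.3],[0,0,0,0,0,0,0.3]]
  ]
}}

```text
time_s: 8.95
tcp_pos: [0.4775, 0.2473, 0.2277]
ee_rot: [[-0.0, -0.319, -0.948], [0.0, -0.948, 0.319], [-1.0, -0.0, 0.0]]
wrist_force: [0.1, -0.2, -0.8]
gripper_width: 0.368
```

```bash
python3 -c "
from st import *
st(.4774,.2471)"
```

```text
t 8.95 tcp [0.4775 0.2473 0.2277] grasp [0.4775 0.2473 0.1767] tiltdeg wx,wy [-0.02 -0.02] turn units [-0.002 -0.002] jaw 18.62 dz units 0.008 w 0.368 F [ 0.14 -0.22 -0.78] M [-0.01 -0.02 -0.  ]
to go mm [-0.1 -0.2] units [-0.002 -0.003]
```

Now to the rim level (TCP 0.226), and 2–3 mm below it.

{"api": "move_arm", "payload": {
  "series": [
    [[0,0,0,0,0,-0.035,0.3],[0,0,0,0,0,0,0.3],[0,0,0,0,0,-0.035,0.3],[0,0,0,0,0,0,0.3]]
  ]
}}

```text
time_s: 9.45
tcp_pos: [0.4776, 0.2472, 0.2234]
ee_rot: [[-0.0, -0.319, -0.948], [0.0, -0.948, 0.319], [-1.0, -0.0, 0.0]]
wrist_force: [-0.3, 0.0, -1.5]
gripper_width: 0.367
```

```bash
python3 -c "
from st import *
st(.4774,.2471)"
```

```text
t 9.45 tcp [0.4776 0.2472 0.2234] grasp [0.4776 0.2472 0.1724] tiltdeg wx,wy [-0.02 -0.01] turn units [-0.003 -0.001] jaw 18.62 dz units 0.009 w 0.367 F [-0.29  0.05 -1.52] M [-0.11  0.02 -0.01]
to go mm [-0.2 -0.1] units [-0.003 -0.002]
```

{"api": "move_arm", "payload": {
  "series": [
    [[0,0,0,0,0,-0.035,0.3],[0,0,0,0,0,0,0.3],[0,0,0,0,0,-0.03,0.3],[0,0,0,0,0,0,0.3]]
  ]
}}

```text
time_s: 9.95
tcp_pos: [0.4775, 0.247, 0.2192]
ee_rot: [[-0.0, -0.319, -0.948], [-0.0, -0.948, 0.319], [-1.0, 0.0, 0.0]]
wrist_force: [0.0, -0.5, -0.5]
gripper_width: 0.374
```

```bash
python3 -c "
from st import *
st(.4774,.2471)"
```

```text
t 9.95 tcp [0.4775 0.247  0.2192] grasp [0.4775 0.247  0.1682] tiltdeg wx,wy [ 0.   -0.02] turn units [ 0.    -0.003] jaw 18.62 dz units 0.009 w 0.374 F [ 0.02 -0.51 -0.53] M [-0.06  0.05 -0.04]
to go mm [-0.1  0.1] units [-0.002  0.001]
```

{"api": "move_arm", "payload": {
  "series": [
    [[0,0,0,0,0,-0.03,0.3],[0,0,0,0,0,0,0.3],[0,0,0,0,0,-0.03,0.3],[0,0,0,0,0,0,0.3]]
  ]
}}

```text
time_s: 10.45
tcp_pos: [0.4777, 0.2471, 0.2162]
ee_rot: [[0.0, -0.319, -0.948], [0.0, -0.948, 0.319], [-1.0, -0.0, -0.0]]
wrist_force: [-1.1, -0.3, 1.9]
gripper_width: 0.37
```

```bash
python3 -c "
from st import *
st(.4774,.2471)"
```

```text
t 10.45 tcp [0.4777 0.2471 0.2162] grasp [0.4777 0.2471 0.1652] tiltdeg wx,wy [-0.01  0.02] turn units [-0.001  0.003] jaw 18.6 dz units 0.006 w 0.37 F [-1.08 -0.35  1.88] M [-0.16  0.24  0.02]
to go mm [-0.3 -0. ] units [-0.005 -0.   ]
```

{"api": "move_arm", "payload": {
  "series": [
    [[0,0,0,0,0,-0.035,0.3],[0,0,0,0,0,0,0.3],[0,0,0,0,0,-0.03,0.3],[0,0,0,0,0,0,0.3]]
  ]
}}

```text
time_s: 10.95
tcp_pos: [0.4777, 0.2471, 0.2139]
ee_rot: [[0.001, -0.318, -0.948], [0.0, -0.948, 0.318], [-1.0, -0.001, -0.001]]
wrist_force: [-2.5, -0.3, 4.5]
gripper_width: 0.366
```

```bash
python3 -c "
from st import *
st(.4774,.2471)"
```

```text
t 10.95 tcp [0.4777 0.2471 0.2139] grasp [0.4778 0.2472 0.1629] tiltdeg wx,wy [-0.02  0.08] turn units [-0.002  0.01 ] jaw 18.56 dz units 0.002 w 0.366 F [-2.54 -0.31  4.48] M [-0.3   0.75  0.02]
to go mm [-0.4 -0.1] units [-0.006 -0.001]
```

{"api": "move_arm", "payload": {
  "series": [
    [[0,0.01,0,-0.015,0,-0.03,0.3],[0,0,0,0,0,0,0.3]]
  ]
}}

```text
time_s: 11.2
tcp_pos: [0.4776, 0.2471, 0.2137]
ee_rot: [[0.003, -0.318, -0.948], [0.0, -0.948, 0.318], [-1.0, -0.001, -0.002]]
wrist_force: [-3.4, 0.0, 5.7]
gripper_width: 0.369
```

```bash
python3 -c "
from st import *
st(.4774,.2471)"
```

```text
t 11.2 tcp [0.4776 0.2471 0.2137] grasp [0.4777 0.2471 0.1627] tiltdeg wx,wy [-0.03  0.15] turn units [-0.003  0.018] jaw 18.51 dz units -0.005 w 0.369 F [-3.39  0.02  5.7 ] M [-0.25  0.95 -0.01]
to go mm [-0.3 -0. ] units [-0.006 -0.001]
```

{"api": "move_arm", "payload": {
  "series": [
    [[0,0.02,0,-0.02,0,-0.04,0.3],[0,0.01,0,-0.01,0,-0.04,0.3]]
  ]
}}

```text
time_s: 11.45
tcp_pos: [0.4775, 0.2471, 0.2115]
ee_rot: [[0.003, -0.316, -0.949], [0.001, -0.949, 0.316], [-1.0, -0.002, -0.003]]
wrist_force: [-1.8, -1.2, 10.6]
gripper_width: 0.37
```

```bash
python3 - <<'E'
from st import *
st(.4774,.2471)
p,d,c=cap('wrist','w7.png');W=cloud(d,c)
s=r.sense();t=s['tcp_pos'];R=s['ee_rot']
L=(W-t)@R;m=(L[...,0]>.067)&(L[...,0]<.081)&(np.hypot(L[...,1],L[...,2])<.041)
P=W[m];A=np.c_[P[:,:2]-[.476,.2467],np.ones(len(P))]
k=np.linalg.lstsq(A,P[:,2],rcond=None)[0];print('flange plane',k)
from scipy.optimize import least_squares
q=least_squares(lambda k:A@k-P[:,2],k,loss='soft_l1',f_scale=.001);print(q.x, len(P))
st(.4774,.2471)
E
```

```text
t 11.45 tcp [0.4775 0.2471 0.2115] grasp [0.4777 0.2471 0.1605] tiltdeg wx,wy [-0.05  0.19] turn units [-0.006  0.024] jaw 18.45 dz units -0.013 w 0.37 F [-1.79 -1.19 10.61] M [-0.68  0.76 -0.04]
to go mm [-0.3 -0. ] units [-0.005 -0.001]
flange plane [-0.02436371  0.00422942  0.13750758]
[-0.00828702  0.00212994  0.13760445] 6853
t 11.5 tcp [0.4775 0.2471 0.2114] grasp [0.4777 0.2471 0.1604] tiltdeg wx,wy [-0.05  0.19] turn units [-0.006  0.024] jaw 18.44 dz units -0.013 w 0.371 F [-1.54 -2.7  10.05] M [-0.71  0.58 -0.09]
to go mm [-0.3 -0. ] units [-0.004 -0.001]
```

The cap is pressed about 6.4 mm into the gasket and the flange is nearly level. Before letting go I'll loosen the grip slightly and bring the fingertips down towards the flange, so the cap can't spring up while the lugs move out.

{"api": "move_arm", "payload": {
  "series": [
    [[0,0.02,0,0,0,0,0.41],[0,0,0,0,0,-0.01,0.41]]
  ]
}}

```text
time_s: 11.75
tcp_pos: [0.4778, 0.2475, 0.2126]
ee_rot: [[0.002, -0.316, -0.949], [0.002, -0.949, 0.316], [-1.0, -0.003, -0.001]]
wrist_force: [-3.6, -1.0, 6.7]
gripper_width: 0.406
```

```bash
cat > fl.py <<'E'
from st import *
def fl(fn):
    st(.4774,.2471)
    p,d,c=cap('wrist',fn);W=cloud(d,c)
    s=r.sense();t=s['tcp_pos'];R=s['ee_rot']
    L=(W-t)@R;m=(L[...,0]>.062)&(L[...,0]<.081)&(L[...,2]<-.015)&(np.hypot(L[...,1],L[...,2])<.037)
    P=W[m];print('flange z front',np.median(P[:,2]),'ahead of tcp',np.median(L[m][:,0]),len(P))
    b=W[m][:,2]; 
E
python3 -c "
from fl import *
fl('w8.png')"
```

```text
t 11.75 tcp [0.4778 0.2475 0.2126] grasp [0.4779 0.2477 0.1616] tiltdeg wx,wy [-0.14  0.13] turn units [-0.017  0.016] jaw 18.44 dz units -0.014 w 0.406 F [-3.59 -1.04  6.68] M [-0.17  1.08 -0.  ]
to go mm [-0.5 -0.6] units [-0.009 -0.009]
flange z front 0.13913294058923917 ahead of tcp 0.07355544268338507 2574
```

{"api": "move_arm", "payload": {
  "series": [
    [[0,0.01,0,-0.01,-0.01,-0.04,0.41],[0,0.01,0,0,0,-0.04,0.41],[0,0,0,0,0,-0.04,0.75],[0,0,0,0,0,-0.01,0.75],[0,0,0,0,0,0,0.75]]
  ]
}}

```text
time_s: 12.42
tcp_pos: [0.4796, 0.2488, 0.2109]
ee_rot: [[0.009, -0.314, -0.949], [0.008, -0.949, 0.314], [-1.0, -0.01, -0.006]]
wrist_force: [0.8, 3.0, 3.8]
gripper_width: 0.669
```

```bash
python3 -c "
from fl import *
fl('w9.png')"
```

```text
t 12.425 tcp [0.4796 0.2488 0.2109] grasp [0.48   0.2492 0.1599] tiltdeg wx,wy [-0.44  0.51] turn units [-0.055  0.064] jaw 18.3 dz units -0.031 w 0.669 F [0.84 3.04 3.84] M [ 0.63 -0.06 -0.04]
to go mm [-2.6 -2.1] units [-0.044 -0.035]
flange z front 0.14123556207360233 ahead of tcp 0.06991932248058422 2801
```

View pics/w9.png

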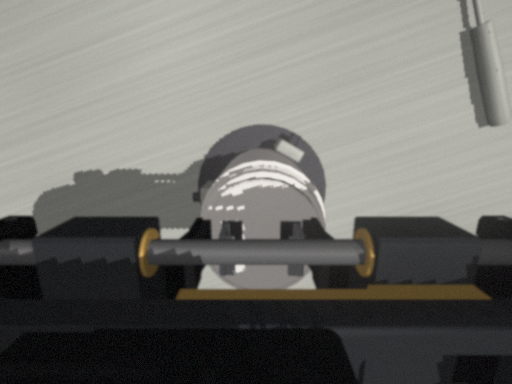

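The wrist view shows the tabs sprung apart between the opened fingers, at (230,245) and (292,245). The flange top is at 141.2 mm, and the locked height should be about 141.5 mm. I'll back straight up.

{"api": "move_arm", "payload": {
  "series": [
    [[0,0,0,-0.02,-0.02,0.1,0.75],[0,0,0,0,0,0.2,0.75],[0,0,0,0,0,0.4,0.75],[0,0,0,0,0,0.6,0.75],[0,0,0,0,0,0.3,0.75],[0,0,0,-0.7,0,0,0.75],[0,0,0,-0.4,0.3,0,0.75],[0,0,0,0,0,0,0.75],[0,0,0,0,0,0,0.75]]
  ]
}}

```text
time_s: 13.6
tcp_pos: [0.409, 0.2628, 0.3101]
ee_rot: [[0.002, -0.316, -0.949], [0.003, -0.949, 0.316], [-1.0, -0.003, -0.001]]
wrist_force: [0.7, 0.9, 0.6]
gripper_width: 0.754
```

```bash
python3 - <<'E'
from st import *
st(.4774,.2471)
p,d,c=cap('wrist','w10.png');W=cloud(d,c)
P=ringfit(W,.1,.2,(.476,.2467),.043)
print(np.histogram(P[:,2],bins=np.arange(.12,.18,.004)))
F=P[(P[:,2]>.137)&(P[:,2]<.146)]
A=np.c_[F[:,:2]-[.476,.2467],np.ones(len(F))];print('plane',np.linalg.lstsq(A,F[:,2],rcond=None)[0])
E=[];c0=np.array([.476,.2467]);dd=F[:,:2]-c0;a=np.arctan2(dd[:,1],dd[:,0]);rad=np.hypot(*dd.T)
for k in np.linspace(-np.pi,np.pi,37)[:-1]:
    q=(a>=k)&(a<k+np.pi/18)
    if q.sum()>5: E.append(F[q][np.argsort(rad[q])][-2])
print('flange circle',circ(np.array(E)),len(E))
T=P[P[:,2]>.155][:,:2];j=np.array([.3184,.948]);al=(T-c0)@j
print('tab outer extents',np.percentile(al,[1,99]),al.max()-al.min(),len(al))
p,d,c=cap('scene','s10.png')
cv2.imwrite('pics/s10c.png',cv2.resize(p[150:260,300:410,::-1],None,fx=5,fy=5,interpolation=cv2.INTER_CUBIC))
E
```

```text
t 13.6 tcp [0.409  0.2628 0.3101] grasp [0.4091 0.263  0.2591] tiltdeg wx,wy [-0.16  0.13] turn units [-0.02   0.017] jaw 18.45 dz units -0.012 w 0.754 F [0.71 0.9  0.6 ] M [-0.03  0.01 -0.01]
to go mm [ 68.3 -15.9] units [ 1.139 -0.264]
(array([   0,    0,  161,  146,   28, 5180,   19,    0,    0,    0,   10,
        621,    0,    0]), array([0.12 , 0.124, 0.128, 0.132, 0.136, 0.14 , 0.144, 0.148, 0.152,
       0.156, 0.16 , 0.164, 0.168, 0.172, 0.176]))
plane [-0.00035622  0.00051966  0.14185678]
flange circle (array([0.47610632, 0.24664824]), np.float64(0.039419527464147)) 36
tab outer extents [-0.02380985  0.02381873] 0.04786834876697464 631
```

View pics/w10.png

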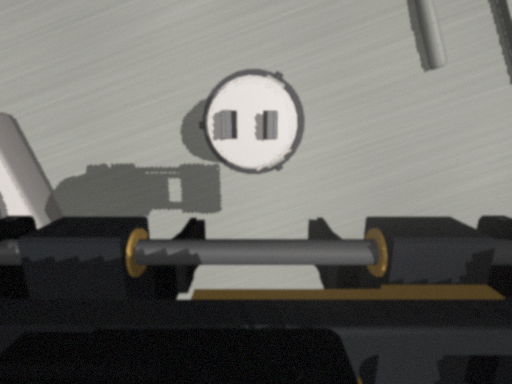

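View pics/s10c.png

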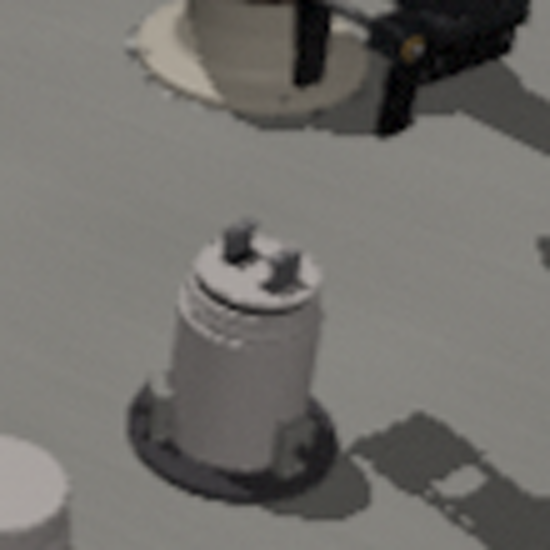

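The wrist view shows the cap level and centred at (255,121) with its tabs apart. The scene crop shows it seated on the canister with the gripper clear. I'm handing in.

```bash
python3 -c "
from h import *
print(r.sense()['time_s'],r.sense()['joint_velocities'].round(2)); print(r.finish_job())"
```

```text
13.7 [-0.19  0.23 -0.01  0.04  0.13 -0.06]
the job is handed in; nothing more can be done
None
```

The cap is locked in the canister's mouth, and I handed the job in at 13.7 s with the gripper clear of everything. No verdict is reported.

I lifted the cap from the tray with both tabs squeezed and lowered it into the mouth. I then pressed it about 6.4 mm into the gasket with a peak of about 11 N and let the tabs out with the fingertips just over the flange.

My last checks, all from the wrist camera after backing off:

| Check | Measured | Expected |
|---|---|---|
| Flange centre to canister axis | about 0.1 mm | under 4 mm |
| Tilt | below 0.001 rad | under 0.06 rad |
| Width over the tabs | 47.9 mm | 48 mm when free |
| Flange top height | 141.9 mm | about 141.5 mm when locked (about 144 mm unlocked) |

- **Gasket force:** I could not measure it directly. The flange height gives about 2–2.5 mm of squeeze, or roughly 3–4 N, so the margin over 2.5 N is small.
- **Sideways force:** About 3.5 N showed at the wrist while pressing. It was gone after release.
- **Bystanders:** I did not re-measure their positions. The tool never came near them, and no unexpected force showed.

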